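# Make up a bottle riser to the gauge

## Task

Make up a riser in the jig until its top is level with the red pointer of the gauge that stands at the back of the jig (the other gauge, parked farther off, does not count): slide the boards squarely and fully into the bay one on top of another without lifting them, first the blue one from the front lane, then the yellow one off the low ledge, then the green one off the high ledge only if the riser is still below the pointer. Leave a board that is not needed where it lies. Then stand the red-capped bottle from the table upright on the middle of the riser, and leave the cup and the scraper alone.

Things in the scene. Friction and masses are not known exactly. Their poses are not given: they have to be found in the camera images.
- bay_floor (a point): centre of the bay's floor in the grey jig (fixed); the floor is 6 mm above the table. Its x points to the back (away from the robot), y left, z up; all jig figures are from this point. The front is open: a flat lane 116 mm wide at floor level runs to x = -160 mm. Seated, a board's centre is at x = 0 to 2 mm, y = 0 (3 mm play between the ledges)
- back_stop (a point): between the jig's two back posts, in the plane of their front faces (x = +42 mm, where boards stop), at the height of their tops, 52 mm above the bay floor; each post is 28 mm wide, centred 43 mm to either side; the gauge's pointer lies between them
- low_ledge (a point): centre of the low ledge's surface, left of the bay: 22 mm above the bay floor, y = +58 to +188 mm, x = -42 to +43 mm, with lips 5 mm thick and 4 mm high along its front and back edges that guide a board in y. Same axes as the bay
- high_ledge (a point): centre of the high ledge's surface, right of the bay: 42 mm above the bay floor, y = -58 to -188 mm, x and lips as on the low ledge. Its side wall (y = -58 mm) stops the yellow board; nothing stops the green board at the left, so push that only until it is over the stack. Same axes as the bay
- blue_board_mid (a point): centre (half-way up) of the blue plastic board, 80 x 110 x 20 mm along its own x, y, z, about 0.22 kg. It lies in the lane in front of the bay, its long side across the lane; pushed to +x of the jig it slides to the back posts
- yellow_board_mid (a point): centre (half-way up) of the yellow plastic board, 80 x 110 x 20 mm along its own x, y, z, about 0.22 kg. It lies on the low ledge at the left, 110 mm side along the ledge; pushed to -y of the jig it slides onto the blue board, dropping 2 mm off the ledge
- green_board_mid (a point): centre (half-way up) of the green plastic board, 80 x 110 x 20 mm along its own x, y, z, about 0.22 kg. It lies on the high ledge at the right, 110 mm side along the ledge; pushed to +y of the jig it slides onto the yellow board, dropping 2 mm off the ledge
- low_gauge_mark (a point): tip of the low gauge's red pointer (16 mm wide, 4 mm thick), half-way through its thickness, 40 mm above the bay floor: the top of two boards. A fixed metal stand 56 mm high, foot 44 x 50 mm centred 28 mm behind the tip. It stands at the back of the jig, tip 50 mm behind the bay's centre, or is parked behind and to the left, tip over 140 mm from there
- high_gauge_mark (a point): tip of the red pointer of the high gauge: the same, 76 mm high, pointer 60 mm above the bay floor, the top of three boards; it stands at whichever of the two places the low gauge does not
- bottle_mid (a point): centre (half-way up) of the bottle with the red cap, 68 mm in diameter, 118 mm high, about 0.24 kg; the body is straight up to about 85 mm above its foot, the cap 43 mm in diameter over the top 15 mm; z is its axis. It stands on the table to the left in front of the jig
- steel_cup: open steel cup, 65 mm in diameter, 66 mm high, bystander; origin under its centre
- scraper: beige flat scraper, 115 x 56 x 9 mm, bystander lying on the table; origin under its centre
Things that resemble listed ones, but are neither listed nor needed, are in the scene too. There is more than one size of the part that bears blue_board_mid; the job needs the larger. Leave any pink look-alike of the part that bears bottle_mid alone.

How it is judged:
On the way, in this order (a step that is already met when the one before it is completed fails the run):
1. the blue board lies fully in the bay (x of blue_board_mid in the frame of bay_floor between -0.01 and 0.01 m and y of blue_board_mid in the frame of bay_floor between -0.015 and 0.015 m and z of blue_board_mid in the frame of bay_floor between 0.006 and 0.014 m and angle between blue_board_mid's own z axis and vertical below 0.06 rad and angle between the x axis of blue_board_mid and the x axis of bay_floor, either way round below 0.12 rad), for 0.2 s.
2. the yellow board lies squarely on the blue one (all of step 1 and x of yellow_board_mid in the frame of bay_floor between -0.01 and 0.01 m and y of yellow_board_mid in the frame of bay_floor between -0.015 and 0.015 m and z of yellow_board_mid in the frame of bay_floor between 0.026 and 0.034 m and angle between yellow_board_mid's own z axis and vertical below 0.06 rad and angle between the x axis of yellow_board_mid and the x axis of bay_floor, either way round below 0.12 rad), for 0.2 s.
At the end, for the whole second after the job is handed in: Blue, then yellow (then green if the high gauge is at the jig, else green moved < 20 mm) lie stacked in the bay, each within 10 mm (x), 15 mm (y), 0.06 rad of flat, 0.12 rad of square; the bottle stands upright (0.08 rad) on top within 22 mm (x), 30 mm (y) of the bay centre (all of step 2 and ((horizontal distance between low_gauge_mark and bay_floor below 0.09 m and distance of green_board_mid from where it was at the start of the episode below 0.02 m and x of bottle_mid in the frame of bay_floor between -0.022 and 0.022 m and y of bottle_mid in the frame of bay_floor between -0.03 and 0.03 m and z of bottle_mid in the frame of bay_floor between 0.094 and 0.104 m and angle between bottle_mid's own z axis and vertical below 0.08 rad) or (horizontal distance between high_gauge_mark and bay_floor below 0.09 m and x of green_board_mid in the frame of bay_floor between -0.01 and 0.01 m and y of green_board_mid in the frame of bay_floor between -0.015 and 0.015 m and z of green_board_mid in the frame of bay_floor between 0.046 and 0.054 m and angle between green_board_mid's own z axis and vertical below 0.06 rad and angle between the x axis of green_board_mid and the x axis of bay_floor, either way round below 0.12 rad and x of bottle_mid in the frame of bay_floor between -0.022 and 0.022 m and y of bottle_mid in the frame of bay_floor between -0.03 and 0.03 m and z of bottle_mid in the frame of bay_floor between 0.114 and 0.124 m and angle between bottle_mid's own z axis and vertical below 0.08 rad))); the robot touches nothing.
It fails at once if a board is lifted more than 15 mm above the level at which it lay (z of blue_board_mid in the frame of bay_floor above 0.025 m or z of yellow_board_mid in the frame of bay_floor above 0.047 m or z of green_board_mid in the frame of bay_floor above 0.067 m).
It fails at once if the bottle is tipped over (angle between bottle_mid's own z axis and vertical above 0.7 rad).
It fails at once if the cup or the scraper is displaced by more than 25 mm (distance of any of steel_cup, scraper from where it was at the start of the episode above 0.025 m).
It also fails if it takes over 69 s, if anything falls off the work surface, if the arm or the gripper's body presses on something with over 40 N, if the wrist force passes 120 N, or if a joint passes its speed limit or range.

## Robot

A 7-joint arm with a two-finger parallel gripper is mounted at the origin on a cart in front of the work surface, level with it; the furniture and walls round the work are solid. World frame = base frame: x ahead of the robot, y to its left, z up, the work surface at z = 0. Lengths are in m, angles in rad, forces in N, time in s.
With the tool pointing down it reaches from about 0.425 to 0.925 m from the base axis. Payload 6.8 kg.
Tool frame: the origin (TCP) lies at the very end of the fingers, on their centre line; the grasp point (between the pads) lies 19 mm behind it (arm.pinch_z is the distance from the TCP to the grasp point, in m); z points along the fingers, y is the line along which they close (so a half turn about z gives the same grasp; the last joint's range is limited). The gripper opens to 88 mm and grips with 3 to 60 N. Pads are 20 mm wide; open, the fingers measure 115 mm over their backs; the gripper's body (75 mm by 178 mm) begins 61 mm behind the grasp point.
Start: joints at [-1.418, 0.477, 0.022, 1.555, -0.011, 1.109, -0.083], TCP at [0.174, 0.652, 0.223] pointing down, gripper open.
Joint ranges: [-2.96, 2.96], [-0.34, 2.1], [-1.41, 1.46], [0.24, 2.44], [-1.37, 4.51], [0.17, 1.92], [-2.96, 2.96]. Speed limits (rad/s): [2.39, 2.39, 3.14, 3.14, 3.14, 3.14, 3.14].

## Interface

Orientations are given as a rotation vector (axis times angle).
In Python, from cell import get_obs, optics, ticket, arm gives the robot as it stands.
- The arm moves only by the tool arm_command, never from a script. Its argument "moves" is a list that holds one entry, the list of rows, each a list of 7 numbers: the turn, a rotation vector about the tool's x, y, z in rad, then the shift along the tool's x, y, z in cm, then the gripper's target within -1 to 1 (fully open at 1, half-way at 0, shut at -1). In form: [[[ax, ay, az, tx, ty, tz, jaw], ...]]. A call has 1 to 12 rows; each row is the pose to reach, as a shift and turn from the pose commanded when the call began, along the tool's axes at that moment; what a row does not reach only later rows make up. A row lasts 1/8 s, in which the tool goes at most 62.5 mm and 10.7 degrees, less where a joint would pass 70% of its speed; a pose out of reach is approached as far as the arm can. A call with a gripper value outside its range is refused whole. The fingers move at their own pace and stop on an object; "squeeze" is the grip in N (left out, the last holds). Time passes only in rows, so rows that repeat a pose let the fingers close. It gives the time, the measured TCP pose, the force, the opening and the grip force at its end, in the units of the state.
- get_obs(): the state, without advancing time (a new reading comes with each control period).
- optics.grab_frame(name): name is "scene" or "top" or "wrist"; returns (picture, depth): 384x512x3 uint8, red, green, blue; 384x512 float32, m along the optical axis (not along the pixel's ray), 0 where there is no reading.
- optics.camera_info(name): a dict with "intrinsics" (3x3 intrinsics, pixels), "R" (3x3) and "t" (3): a world point X has camera coordinates R X + t; the wrist camera has in their place "mount" (4x4, takes a point from camera to tool coordinates, whose origin is the TCP and whose axes are the flange's). Camera axes: x right, y down, z forward; pixel columns grow to the right and rows downward; lengths in m; the calibration is good to about 2 mm. A picture is of the moment at which its call begins: read the wrist's pose just before it. camera_info takes no time and is no camera call.
- ticket.sign_off(): hands the job in; it is judged then, once.
The state is a dict: "t": time; "joint_pos": joint angles; "joint_vel": joint speeds; "joint_torque": joint torques, N m; "tcp_pos": TCP position; "ee_rot": TCP orientation; "ft_force": force on the tool from outside, world axes, zero at the start; "ft_torque": the same for the moment, N m; "gripper_width": finger opening in m; "grip_force": force on a finger pad.
Only numpy, scipy, OpenCV 4.12 (cv2) and the standard library are available. Lean on these libraries where they do the work, as an engineer would, in place of code of your own. Each camera call takes 0.05 s, during which the arm holds its last target. There are 200 camera calls.

## Working session

There is one attempt and no reset: what is moved stays moved. The work goes in short steps, Python scripts to look and compute and a tool call to move; the robot and the scene stay as the last step left them, time stands still between calls to the robot, and variables do not carry over. Pictures are saved under pics/ and viewed, at most 10 in all, crops included, and the job is handed in when it is done.

Besides the shell and the picture viewer there is one more tool, called after "Request:" in YAML: its name, and indented under it one key for each argument. arm_command: Moves the arm, as the interface text tells. Its arguments: {"type":"object","properties":{"moves":{"type":"array","items":{"type":"array","items":{"type":"array","items":{"type":"number"}}}},"squeeze":{"type":"number"}},"required":["moves"]}

```bash
mkdir -p pics; cat > h.py <<'E'
import numpy as np, cv2
from scipy.spatial.transform import Rotation as Ro
from cell import get_obs, optics, ticket, arm
def grab(name,fn=None):
    o=get_obs(); im,d=optics.grab_frame(name); ci=optics.camera_info(name)
    K=np.array(ci["intrinsics"])
    if name=="wrist":
        T=np.eye(4);T[:3,:3]=Ro.from_rotvec(o["ee_rot"]).as_matrix();T[:3,3]=o["tcp_pos"]; M=T@np.array(ci["mount"])
    else:
        M=np.eye(4);R=np.array(ci["R"]);M[:3,:3]=R.T;M[:3,3]=-R.T@np.array(ci["t"])
    v,u=np.mgrid[:384,:512]
    P=np.stack([(u-K[0,2])/K[0,0]*d,(v-K[1,2])/K[1,1]*d,d],-1)@M[:3,:3].T+M[:3,3]
    P[d==0]=np.nan
    np.savez("last_%s.npz"%name,im=im,P=P)
    if fn: cv2.imwrite("pics/"+fn,cv2.cvtColor(im,cv2.COLOR_RGB2BGR))
    return im,P
def st():
    o=get_obs()
    print({k:np.round(o[k],3).tolist() for k in ["t","tcp_pos","ee_rot","ft_force","gripper_width"]})
E
python3 - <<'E'
from h import *
st(); print(Ro.from_rotvec(get_obs()["ee_rot"]).as_matrix().round(3))
a,_=grab("scene");b,_=grab("top")
for n,i in(("scene",a),("top",b)): cv2.imwrite(f"pics/{n}1.png",cv2.resize(i[:,:,::-1],(800,600),interpolation=cv2.INTER_CUBIC))
E
```

```text
{'t': 0.0, 'tcp_pos': [0.174, 0.652, 0.222], 'ee_rot': [-0.408, -3.115, 0.003], 'ft_force': [0.155, -0.018, -0.113], 'gripper_width': 0.088}
[[-0.966  0.258 -0.   ]
 [ 0.258  0.966 -0.002]
 [-0.    -0.002 -1.   ]]
```

View pics/scene1.png

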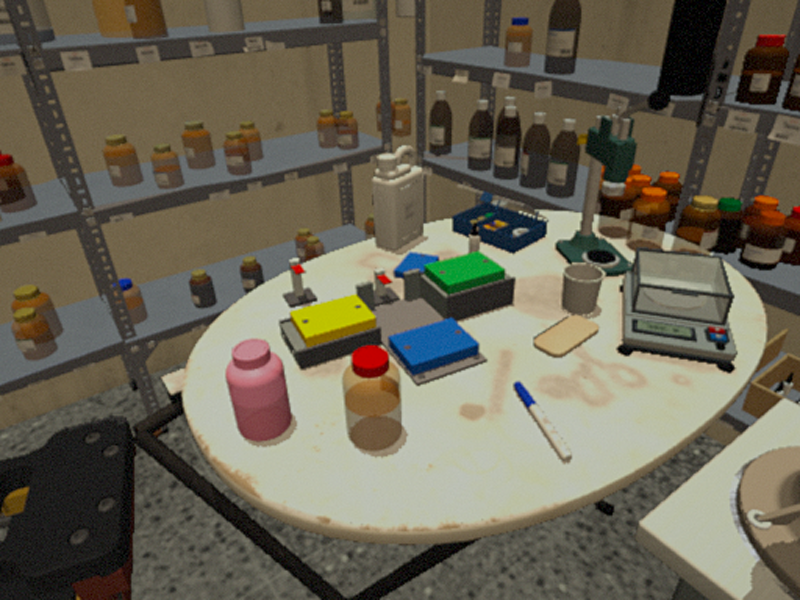

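View pics/top1.png

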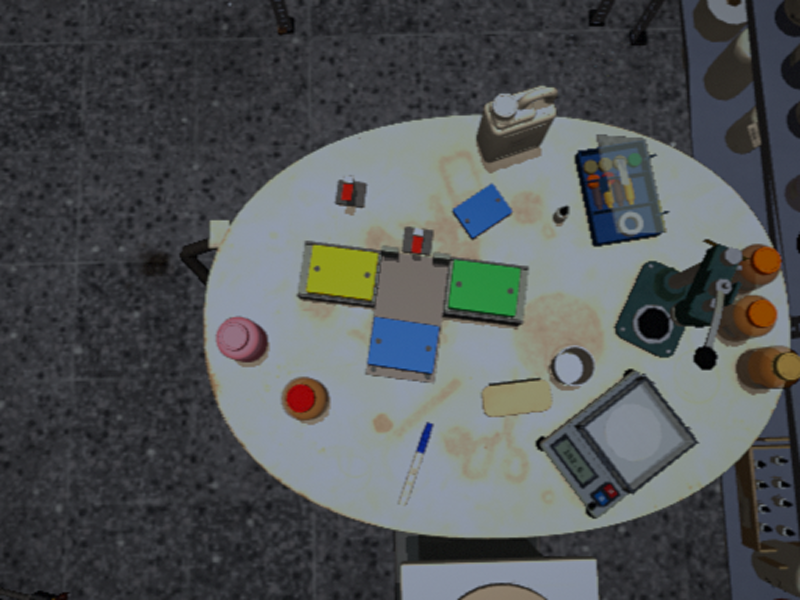

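The top view (800x600 scale) shows the candidates for each part:
- **Blue board:** one in the lane at (403,346), and a smaller loose one at (482,211).
- **Bottle:** red-capped at (303,398), and a pink look-alike at (240,339).
- **Gauges:** one at the jig at (417,240), one parked at (348,190).
- **Yellow and green boards:** yellow at (341,273), green at (486,290).

I'll take the blue board in the lane and the red-capped bottle, and measure them next.

```bash
python3 - <<'E'
from h import *
z=np.load("last_top.npz");im,P=z["im"],z["P"]
hsv=cv2.cvtColor(im,cv2.COLOR_RGB2HSV)
s=.64
def blob(n,u,v,r,lo,hi,rect=True):
    u,v=int(u*s),int(v*s)
    m=cv2.inRange(hsv,lo,hi)>0
    w=np.zeros_like(m);w[v-r:v+r,u-r:u+r]=1;m&=w&np.isfinite(P[...,0])
    Q=P[m]; zt=np.median(Q[:,2]);
    print(n,m.sum(),"med",np.median(Q,0).round(4),"zmax",np.percentile(Q[:,2],[5,50,95]).round(4))
    if rect:
        Q=Q[abs(Q[:,2]-zt)<.008]; r_=cv2.minAreaRect(Q[:,:2].astype(np.float32)); print("  rect",np.round(r_[0],4),np.round(r_[1],4),round(r_[2],2))
B=((100,120,40),(125,255,255))
blob("blue",403,346,32,*B);blob("smallblue",482,211,30,*B)
blob("yel",341,273,35,(22,100,60),(35,255,255));blob("grn",486,290,35,(45,100,50),(80,255,255))
R=((0,150,80),(8,255,255))
blob("g1",417,240,12,*R);blob("g2",348,190,14,*R);blob("cap",303,398,20,*R)
def at(n,u,v): print(n,P[int(v*s),int(u*s)].round(4))
for n,u,v in [("floor",410,290),("floor2",390,270),("floor3",430,305),("lane",400,377),("table",300,450),("cup",572,367),("scr",516,398),("pink",240,339),("postL",389,251),("postR",443,257)]: at(n,u,v)
# robot-ish
a=np.load("last_scene.npz");hs=cv2.cvtColor(a["im"],cv2.COLOR_RGB2HSV)
crop=cv2.resize(im[140:260,180:345][:,:,::-1],(800,582),interpolation=cv2.INTER_CUBIC)
cv2.imwrite("pics/c1.png",crop)
for u,v in ((380,282),(297,268)):
    u,v=int(u*s),int(v*s);m=(cv2.inRange(hs,*R)>0);w=np.zeros_like(m);w[v-14:v+14,u-10:u+10]=1;m&=w
    print("scene gauge",np.median(a["P"][m],0).round(4),m.sum())
E
```

```text
blue 1263 med [0.504  0.1437 0.026 ] zmax [0.0218 0.026  0.03  ]
  rect [0.5043 0.1437] [0.1081 0.0799] 79.8
smallblue 676 med [0.732  0.0022 0.0155] zmax [0.0112 0.0155 0.0195]
  rect [0.7324 0.0014] [0.0602 0.0841] 32.81
yel 1330 med [0.6246 0.241  0.0478] zmax [0.0426 0.0478 0.0516]
  rect [0.6257 0.2411] [0.1098 0.081 ] 80.4
grn 1342 med [0.5897 0.0104 0.068 ] zmax [0.0639 0.068  0.0718]
  rect [0.5905 0.0099] [0.1085 0.0808] 80.8
g1 69 med [0.6692 0.1177 0.0478] zmax [0.0115 0.0478 0.0526]
  rect [0.669  0.1155] [0.0156 0.0276] 87.25
g2 66 med [0.7574 0.2296 0.0676] zmax [0.0252 0.0676 0.0714]
  rect [0.7554 0.2295] [0.0152 0.0273] 80.73
cap 196 med [0.4182 0.3023 0.1166] zmax [0.1001 0.1166 0.12  ]
  rect [0.4198 0.3012] [0.0398 0.0403] 89.52
floor [0.5993 0.1299 0.0088]
floor2 [0.6355 0.1636 0.0077]
floor3 [0.5718 0.0961 0.0076]
lane [0.452  0.1496 0.0043]
table [ 0.3354  0.3185 -0.0016]
cup [ 0.4628 -0.1405  0.0015]
scr [ 0.4131 -0.0424  0.0062]
pink [0.5139 0.3956 0.115 ]
postL [0.6575 0.1649 0.0581]
postR [0.6445 0.0753 0.0594]
scene gauge [0.6654 0.1213 0.0483] 37
scene gauge [0.753  0.2347 0.0685] 37
```

View pics/c1.png

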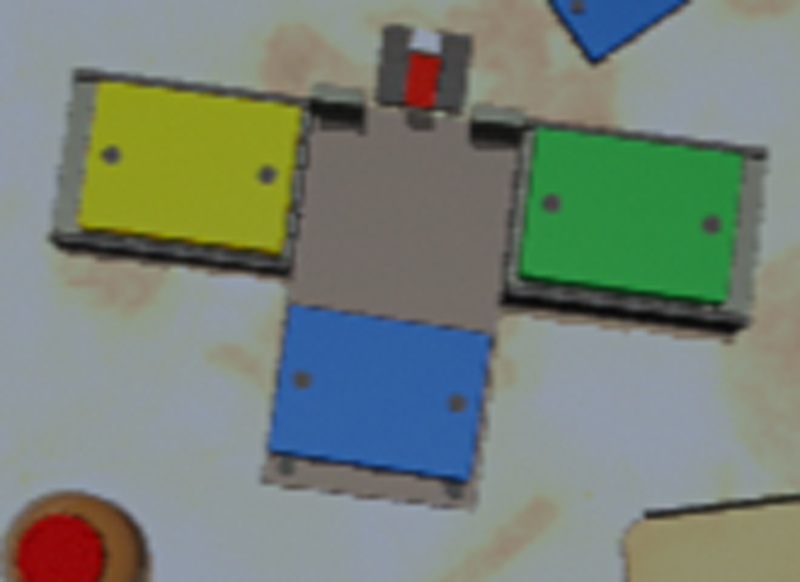

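The gauge at the jig, at crop (420,80), has its pointer top at z≈0.048. That is bay floor + 42 mm, so it's the low gauge, and the parked one at 0.068 is the high. So the riser is blue + yellow, and green stays where it is. The crop shows the large blue board in the lane and the red cap at (60,555), which confirms both choices. I'll move to the front of the lane.

Request:
arm_command:
  moves:
    - [[0,0,-0.02,-3.5,-3.8,0,0.1],[0,0,-0.04,-7.7,-8.2,0,0.1],[0,0,-0.06,-11.9,-12.7,0,0.1],[0,0,-0.08,-16,-17.2,0.5,0.1],[0,0,-0.1,-20.3,-21.6,1,0.1],[0,0,-0.1,-24.5,-26,1.5,0.1],[0,0,-0.1,-28.6,-30.4,2,0.1],[0,0,-0.1,-32.5,-34.8,2,0.1],[0,0,-0.1,-36,-38.5,2,0.1],[0,0,-0.1,-38.7,-41.2,2,0.1],[0,0,-0.1,-38.7,-41.2,2,0.1],[0,0,-0.1,-38.7,-41.2,2,0.1]]

```text
t: 1.6
tcp_pos: [0.4412, 0.1549, 0.2024]
ee_rot: [-0.252, -3.131, -0.0]
ft_force: [0.5, 0.0, 0.1]
gripper_width: 0.0482
grip_force: 0.0
```

```bash
python3 - <<'E'
from h import *
st(); im,P=grab("wrist"); cv2.imwrite("pics/w1.png",cv2.resize(im[:,:,::-1],(800,600)))
hsv=cv2.cvtColor(im,cv2.COLOR_RGB2HSV)
m=(cv2.inRange(hsv,(100,120,40),(125,255,255))>0)&(abs(P[...,2]-.026)<.01)
r=cv2.minAreaRect(P[m][:,:2].astype(np.float32));print(m.sum(),np.round(r[0],4),np.round(r[1],4),r[2],np.nanmedian(P[m][:,2]))
E
```

```text
{'t': 1.6, 'tcp_pos': [0.441, 0.155, 0.202], 'ee_rot': [-0.252, -3.131, -0.0], 'ft_force': [0.486, 0.028, 0.109], 'gripper_width': 0.048}
5779 [0.4401 0.1538] [0.1084 0.2116] 83.00821685791016 0.026674969394870296
```

View pics/w1.png

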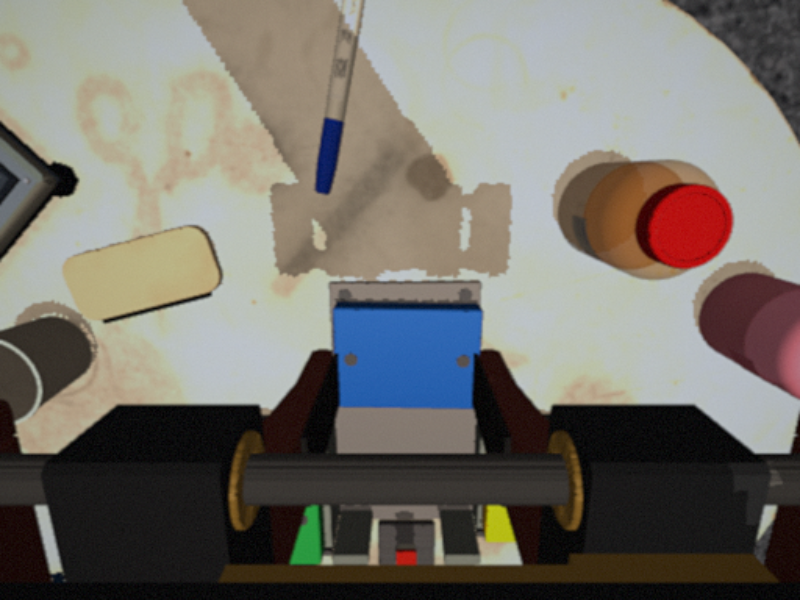

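The board is square to the tool, with edges at columns 333–480 and its front edge at row 305. The lane's front edge is at row 283, columns 330–480. I'll refine the jig frame from these.

```bash
python3 - <<'E'
from h import *
z=np.load("last_wrist.npz");im,P=z["im"],z["P"]
hsv=cv2.cvtColor(im,cv2.COLOR_RGB2HSV)
m=(cv2.inRange(hsv,(100,120,40),(125,255,255))>0)&(abs(P[...,2]-.026)<.006); m[:190]=0
r=cv2.minAreaRect(P[m][:,:2].astype(np.float32));print(m.sum(),np.round(r[0],4),np.round(r[1],4),r[2])
s=.64
for n,u,v in [("laneR",332,285),("laneL",479,285),("frontmid",405,284)]: print(n,P[round(v*s),round(u*s)].round(4))
# shift to bay with assumed frame
z=np.load("last_top.npz");im,P=z["im"],z["P"]
hsv=cv2.cvtColor(im,cv2.COLOR_RGB2HSV).astype(int)
# floor grey pixels between z .003 and .012
m=(abs(P[...,2]-.006)<.006)&(hsv[...,1]<60)&(hsv[...,2]<150); m[:150]=0;m[250:]=0;m[:,:230]=0;m[:,300:]=0
Q=P[m][:,:2]
for a in (-8.5,-9.3,-10):
    a=np.radians(a);ax=np.array([np.cos(a),np.sin(a)]);ay=np.array([-ax[1],ax[0]])
    d=Q-[.605,.127];x,y=d@ax,d@ay; k=(x>-.035)&(x<.035)
    print(round(np.degrees(a),1),"y range by x", [[len(y[(x>l)&(x<l+.014)]),*np.percentile(y[(x>l)&(x<l+.014)],[1,99]).round(4)] for l in(-.035,-.02,-.005,.01,.025)], "x min near lane end",np.percentile(x,[0.5]))
# ledge boards in frame
E
```

```text
5625 [0.5041 0.1448] [0.1085 0.0797] 80.018798828125
laneR [0.443  0.0974 0.0073]
laneL [0.461  0.2084 0.0072]
frontmid [0.452  0.1523 0.0069]
-8.5 y range by x [[223, np.float64(-0.0574), np.float64(0.0557)], [228, np.float64(-0.0577), np.float64(0.0555)], [226, np.float64(-0.0585), np.float64(0.0561)], [222, np.float64(-0.0576), np.float64(0.056)], [220, np.float64(-0.0579), np.float64(0.055)]] x min near lane end [-0.15856722]
-9.3 y range by x [[225, np.float64(-0.0578), np.float64(0.0553)], [230, np.float64(-0.0581), np.float64(0.0553)], [226, np.float64(-0.0584), np.float64(0.0561)], [223, np.float64(-0.0574), np.float64(0.0566)], [218, np.float64(-0.0575), np.float64(0.056)]] x min near lane end [-0.15836273]
-10.0 y range by x [[225, np.float64(-0.0582), np.float64(0.055)], [230, np.float64(-0.0583), np.float64(0.0552)], [222, np.float64(-0.0581), np.float64(0.0559)], [221, np.float64(-0.0572), np.float64(0.0569)], [215, np.float64(-0.0574), np.float64(0.0564)]] x min near lane end [-0.15840758]
```

Request:
arm_command:
  moves:
    - [[0,0,0,0,0.1,4,0.1],[0,0,0,0,0.2,9,0.1],[0,0,0,0,0.2,14,0.1],[0,0,0,0,0.2,17.5,0.1],[0,0,0,0,0.2,19,0.1],[0,0,0,0,0.2,19,0.1],[0,0,0,-0.7,0.2,19,0.1],[0,0,0,-1.4,0.2,19,0.1],[0,0,0,-2.2,0.2,19,0.1],[0,0,0,-3.2,0.2,19,0.1],[0,0,0,-4.2,0.2,19,0.1],[0,0,0,-5.2,0.2,19,0.1]]

```text
t: 3.15
tcp_pos: [0.4941, 0.1478, 0.0126]
ee_rot: [-0.253, -3.131, 0.0]
ft_force: [-2.2, 1.2, 2.2]
gripper_width: 0.0482
grip_force: 1.3
```

Request:
arm_command:
  moves:
    - [[0,0,0,-1,-0.1,0,0.1],[0,0,0,-2,-0.2,0,0.1],[0,0,0,-3,-0.2,0,0.1],[0,0,0,-4,-0.2,0,0.1],[0,0,0,-5,-0.2,0,0.1],[0,0,0,-5.5,-0.2,0,0.1],[0,0,0,-5.9,-0.2,0,0.1],[0,0,0,-6.1,-0.2,0,0.1],[0,0,0,-6.2,-0.2,0,0.1]]

```text
t: 4.28
tcp_pos: [0.5542, 0.1361, 0.0126]
ee_rot: [-0.252, -3.131, 0.0]
ft_force: [-1.8, 0.4, 0.7]
gripper_width: 0.0485
grip_force: 1.0
```

Request:
arm_command:
  moves:
    - [[0,0,0,-0.1,0,0,0.1],[0,0,0,-0.2,0,0,0.1],[0,0,0,-0.3,0,0,0.1],[0,0,0,-0.4,0,0,0.1]]

```text
t: 4.78
tcp_pos: [0.5583, 0.1354, 0.0126]
ee_rot: [0.252, 3.131, -0.0]
ft_force: [-1.1, 0.4, -1.3]
gripper_width: 0.0481
grip_force: 0.5
```

```bash
cat >> h.py <<'E'
C=np.array([.6045,.1262]);a_=np.radians(-9.2);AX=np.array([np.cos(a_),np.sin(a_)]);AY=np.array([-AX[1],AX[0]])
def board(im,P,lo,hi,zt,near,rad=.1):
    hsv=cv2.cvtColor(im,cv2.COLOR_RGB2HSV)
    m=(cv2.inRange(hsv,lo,hi)>0)&(abs(P[...,2]-zt)<.009)&(np.linalg.norm(P[...,:2]-near,axis=-1)<rad)
    Q=P[m]; r=cv2.minAreaRect(Q[:,:2].astype(np.float32)); d=np.array(r[0])-C
    print(m.sum(),"jig xy",round(d@AX,4),round(d@AY,4),"z",np.median(Q[:,2]).round(4),"size",np.round(r[1],4),"ang",round(r[2],1))
E
python3 - <<'E'
from h import *
im,P=grab("top")
board(im,P,(100,120,40),(125,255,255),.026,C)
im,P=grab("scene")
board(im,P,(100,120,40),(125,255,255),.026,C)
o=get_obs();d=o["tcp_pos"][:2]-C;print("tcp",d@AX,d@AY)
E
```

```text
0 jig xy -0.5765 -0.2212 z nan size [0. 0.] ang 0.0
514 jig xy 0.0014 0.0004 z 0.0264 size [0.1105 0.0823] ang 80.1
tcp -0.04694364134549166 0.0017190709338068201
  return _methods._mean(a, axis=axis, dtype=dtype,
  ret = ret.dtype.type(ret / rcount)
```

Request:
arm_command:
  moves:
    - [[0,0,0,-0.2,0,0,0.1],[0,0,0,-0.2,0,0,0.1],[0,0,0,0.5,0,0,0.1],[0,0,0,1.5,0,-1,0.1],[0,0,0,1.5,1,-5,0.1],[0,0,0.15,1.5,4,-9,0],[0,0,0.3,1,8,-12,0],[0,0,0.45,0,12,-13,0],[0,0,0.6,-2,15,-13,0],[0,0,0.75,-4,18,-13,0],[0,0,0.9,-4.7,19.3,-13,0],[0,0,1.05,-4.7,19.3,-13,0]]

```text
t: 6.38
tcp_pos: [0.6355, 0.3202, 0.143]
ee_rot: [1.792, 2.58, 0.002]
ft_force: [-0.4, -0.3, 0.5]
gripper_width: 0.044
grip_force: 0.0
```

```bash
python3 - <<'E'
from h import *
st();im,P=grab("top","t2.png")
try: board(im,P,(100,120,40),(125,255,255),.026,C)
except Exception as e: print(e)
im,P=grab("scene")
board(im,P,(100,120,40),(125,255,255),.026,C)
o=get_obs();d=o["tcp_pos"][:2]-C;print("tcp",d@AX,d@AY,o["joint_pos"])
E
```

```text
{'t': 6.375, 'tcp_pos': [0.636, 0.32, 0.143], 'ee_rot': [1.792, 2.58, 0.002], 'ft_force': [-0.371, -0.318, 0.528], 'gripper_width': 0.044}
1252 jig xy 0.0051 -0.0017 z 0.0259 size [0.1098 0.0813] ang 81.0
800 jig xy 0.0021 -0.0 z 0.0263 size [0.114 0.084] ang 80.7
tcp -0.0005507482937549574 0.1951617786437504 [-0.88033082  0.65613672  0.50382     1.5562413  -0.35242988  1.02039177
  0.08097322]
```

Request:
arm_command:
  moves:
    - [[0,0,0.17,0,0,0,0],[0,0,0.34,0,0,0,0],[0,0,0.517,0,0,2,0],[0,0,0.517,0,0,5,0],[0,0,0.517,0,0,8,0],[0,0,0.517,0,0,10,0],[0,0,0.517,0,0,10.7,0],[0,0,0.517,0,0,10.7,0]]

```text
t: 7.48
tcp_pos: [0.6357, 0.3183, 0.036]
ee_rot: [2.388, 2.041, 0.001]
ft_force: [0.1, -0.0, -0.2]
gripper_width: 0.0439
grip_force: 0.0
```

```bash
python3 - <<'E'
from h import *
st()
R=Ro.from_rotvec(get_obs()["ee_rot"]).as_matrix();print(R.round(3))
im,P=grab("scene");board(im,P,(22,100,60),(35,255,255),.047,[.6257,.2411])
o=get_obs();d=o["tcp_pos"][:2]-C;print("tcp",d@AX,d@AY)
E
```

```text
{'t': 7.475, 'tcp_pos': [0.636, 0.318, 0.036], 'ee_rot': [2.388, 2.041, 0.001], 'ft_force': [0.051, -0.009, -0.206], 'gripper_width': 0.044}
[[ 0.156  0.988  0.   ]
 [ 0.988 -0.156  0.   ]
 [ 0.     0.    -1.   ]]
945 jig xy 0.0013 0.1157 z 0.0483 size [0.1198 0.0861] ang 83.0
tcp 0.0004509498773323758 0.19493109854267643
```

Request:
arm_command:
  moves:
    - [[0,0,0,-0.7,0.1,0,0],[0,0,0,-1.4,0.2,0,0],[0,0,0,-2.2,0.2,0,0],[0,0,0,-3.2,0.2,0,0],[0,0,0,-4.2,0.2,0,0],[0,0,0,-5.2,0.2,0,0],[0,0,0,-6.2,0.2,0,0],[0,0,0,-7.2,0.2,0,0],[0,0,0,-8.2,0.2,0,0],[0,0,0,-9.2,0.2,0,0],[0,0,0,-10.2,0.2,0,0],[0,0,0,-11,0.2,0,0]]

```text
t: 9.02
tcp_pos: [0.6196, 0.208, 0.0352]
ee_rot: [2.39, 2.039, -0.002]
ft_force: [-0.5, 1.0, -0.2]
gripper_width: 0.0434
grip_force: 0.5
```

Request:
arm_command:
  moves:
    - [[0,0,0,-0.5,0,0,0],[0,0,0,-1,0,0,0],[0,0,0,-1.4,0,0,0],[0,0,0,-1.7,0,0,0],[0,0,0,-1.9,0,0,0],[0,0,0,-2,0,0,0]]

```text
t: 9.78
tcp_pos: [0.6172, 0.1907, 0.0357]
ee_rot: [-2.387, -2.041, -0.001]
ft_force: [0.1, 4.9, -1.0]
gripper_width: 0.0439
grip_force: 2.1
```

```bash
python3 - <<'E'
from h import *
st()
im,P=grab("scene");board(im,P,(22,100,60),(35,255,255),.047,C)
o=get_obs();d=o["tcp_pos"][:2]-C;print("tcp",d@AX,d@AY)
E
```

```text
{'t': 9.775, 'tcp_pos': [0.617, 0.191, 0.036], 'ee_rot': [-2.387, -2.041, -0.001], 'ft_force': [0.07, 4.937, -1.013], 'gripper_width': 0.044}
713 jig xy 0.0016 -0.0007 z 0.0463 size [0.1119 0.0844] ang 81.8
tcp 0.0021764676691949808 0.06574337551862117
```

Request:
arm_command:
  moves:
    - [[0,0,0,-0.2,0,0,0],[0,0,0,-0.3,0,0,0],[0,0,0,-0.3,0,0,0]]

```text
t: 10.2
tcp_pos: [0.6171, 0.1907, 0.036]
ee_rot: [-2.385, -2.042, -0.006]
ft_force: [1.3, 9.5, -0.5]
gripper_width: 0.0443
grip_force: 4.5
```

Request:
arm_command:
  moves:
    - [[0,0,0,0.5,0,0,0],[0,0,0,1.8,0,-0.5,0],[0,0,0,2,0,-4,0],[0,0,0,2.5,-2,-9,0.5],[0,0,0,3.5,-6,-13,1],[0,0,0,5,-11,-15,1],[0,0,0,6.5,-16,-15,1],[0,0,0,8,-20,-15,1],[0,0,0,8,-21.2,-15,1],[0,0,0,8,-21.2,-15,1]]

```text
t: 11.45
tcp_pos: [0.4198, 0.2988, 0.186]
ee_rot: [2.388, 2.041, 0.0]
ft_force: [0.1, -0.8, 0.5]
gripper_width: 0.0877
grip_force: 0.0
```

```bash
python3 - <<'E'
from h import *
st()
im,P=grab("top");board(im,P,(22,100,60),(35,255,255),.046,C);board(im,P,(45,100,50),(80,255,255),.068,[.59,.01])
print(np.nanmedian(P[np.linalg.norm(P[...,:2]-C,axis=-1)<.03][:,2]))
im2,P2=grab("scene");board(im2,P2,(22,100,60),(35,255,255),.046,C)
cv2.imwrite("pics/t3.png",np.vstack([cv2.resize(im2[150:270,150:350][:,:,::-1],(500,300)),cv2.resize(im[130:250,180:380][:,:,::-1],(500,300))]))
im,P=grab("wrist");hsv=cv2.cvtColor(im,cv2.COLOR_RGB2HSV)
for nm,i,Q in(("w",im,P),("s",im2,P2)):
    h=cv2.cvtColor(i,cv2.COLOR_RGB2HSV);m=(cv2.inRange(h,(0,150,60),(8,255,255))>0)&(Q[...,2]>.11)&(np.linalg.norm(Q[...,:2]-[.42,.3],axis=-1)<.06)
    if m.sum(): print(nm,m.sum(),np.round(cv2.minEnclosingCircle(Q[m][:,:2].astype(np.float32)),4) if 0 else (cv2.minAreaRect(Q[m][:,:2].astype(np.float32)), np.median(Q[m][:,2])))
o=get_obs();d=o["tcp_pos"][:2]-C;print("tcp",d@AX,d@AY)
E
```

```text
{'t': 11.45, 'tcp_pos': [0.42, 0.299, 0.186], 'ee_rot': [2.388, 2.041, 0.0], 'ft_force': [0.051, -0.821, 0.456], 'gripper_width': 0.088}
1283 jig xy 0.0038 -0.0027 z 0.0459 size [0.1086 0.0824] ang 81.4
1331 jig xy 0.0045 -0.1172 z 0.068 size [0.1088 0.0808] ang 80.9
0.04587352161127345
570 jig xy 0.0023 -0.0007 z 0.0461 size [0.1126 0.0873] ang 80.8
w 1600 (((0.4201788008213043, 0.3048897087574005), (0.04180360957980156, 0.04171004146337509), 82.9000244140625), np.float64(0.11818538911495993))
s 1593 (((0.4134345054626465, 0.3076764643192291), (0.10719703882932663, 0.06222726032137871), 5.774287223815918), np.float64(0.3179545550361665))
tcp -0.20824555330492725 0.14025134675773923
```

View pics/t3.png

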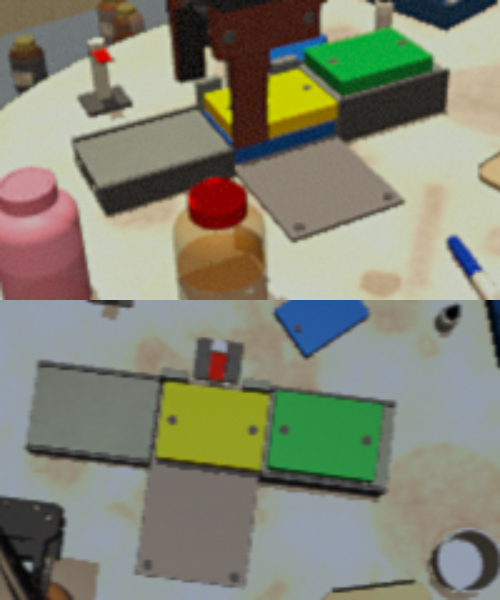

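The stack is flat and square: yellow sits on blue at top-view (213,425), and green is undisturbed. The bottle cap is at about (0.420, 0.304), so I'll descend on it.

Request:
arm_command:
  moves:
    - [[0,0,0,0.4,0,2,1],[0,0,0,0.4,0,5,1],[0,0,0,0.4,0,8,1],[0,0,0,0.4,0,11,1],[0,0,0,0.4,0,13,1],[0,0,0,0.4,0,13.5,1],[0,0,0,0.4,0,13.5,1]]
  squeeze: 15

```text
t: 12.48
tcp_pos: [0.4213, 0.3023, 0.0508]
ee_rot: [2.39, 2.038, 0.0]
ft_force: [0.6, 0.0, 0.3]
gripper_width: 0.0876
grip_force: 0.0
```

Request:
arm_command:
  moves:
    - [[0,0,0,0,0,0,0.4],[0,0,0,0,0,0,0.3],[0,0,0,0,0,0,0.3],[0,0,0,0,0,0,0.3],[0,0,0,0,0,0,0.3],[0,0,0,0,0,0,0.3]]
  squeeze: 15

```text
t: 13.22
tcp_pos: [0.4207, 0.3032, 0.0511]
ee_rot: [-2.388, -2.04, -0.001]
ft_force: [-1.8, -1.1, 5.7]
gripper_width: 0.0672
grip_force: 15.0
```

Request:
arm_command:
  moves:
    - [[0,0,0,0,0,-0.3,0.3],[0,0,0,0,0,-1,0.3],[0,0,0,0,0,-2.5,0.3],[0,0,0,0,0,-5,0.3],[0,0,0,0,0,-8,0.3],[0,0,0,0,0,-10,0.3],[0,0,0,0,0,-10,0.3]]

```text
t: 14.1
tcp_pos: [0.4213, 0.3036, 0.1525]
ee_rot: [-2.388, -2.04, -0.006]
ft_force: [-0.4, 1.0, -3.0]
gripper_width: 0.0673
grip_force: 15.0
```

```bash
python3 - <<'E'
from h import *
st()
im,P=grab("wrist");h=cv2.cvtColor(im,cv2.COLOR_RGB2HSV);o=get_obs();m=(cv2.inRange(h,(0,150,60),(8,255,255))>0)&(np.linalg.norm(P[...,:2]-o["tcp_pos"][:2],axis=-1)<.06)&(P[...,2]>.15)
r=cv2.minAreaRect(P[m][:,:2].astype(np.float32));print(r,np.percentile(P[m][:,2],[5,50,95]))
R=Ro.from_rotvec(o["ee_rot"]).as_matrix()
D=np.array([*(C+.002*AX),0])-o["tcp_pos"]; print("to bay, tool axes cm",(R.T@D*100).round(2))
E
```

```text
{'t': 14.1, 'tcp_pos': [0.421, 0.304, 0.152], 'ee_rot': [-2.388, -2.04, -0.006], 'ft_force': [-0.35, 1.046, -2.972], 'gripper_width': 0.067}
((0.4226960837841034, 0.30783501267433167), (0.047698959708213806, 0.04043147712945938), 79.0234146118164) [0.20855123 0.21929426 0.22056067]
to bay, tool axes cm [-14.63  21.13  15.12]
```

Request:
arm_command:
  moves:
    - [[0,0,0,-1,1.5,0,0.3],[0,0,0,-3,4.5,0,0.3],[0,0,0,-5.5,8,0,0.3],[0,0,0,-8,11.5,0,0.3],[0,0,0,-10.5,15,0,0.3],[0,0,0,-12.7,18,0,0.3],[0,0,0,-14.2,20.2,0,0.3],[0,0,0,-14.8,21.1,0,0.3],[0,0,0,-14.8,21.1,1.5,0.3],[0,0,0,-14.8,21.1,3,0.3],[0,0,0,-14.8,21.1,4.3,0.3],[0,0,0,-14.8,21.1,4.7,0.3]]

```text
t: 15.65
tcp_pos: [0.6045, 0.1243, 0.1021]
ee_rot: [-2.387, -2.041, 0.003]
ft_force: [0.2, 0.3, -3.1]
gripper_width: 0.067
grip_force: 15.0
```

```bash
python3 - <<'E'
from h import *
st()
im,P=grab("wrist");h=cv2.cvtColor(im,cv2.COLOR_RGB2HSV);o=get_obs();m=(cv2.inRange(h,(0,150,60),(8,255,255))>0)&(np.linalg.norm(P[...,:2]-o["tcp_pos"][:2],axis=-1)<.06)&(P[...,2]>.13)
r=cv2.minAreaRect(P[m][:,:2].astype(np.float32));print(r,np.median(P[m][:,2])); d=o["tcp_pos"][:2]-C;print("tcp",d@AX,d@AY);d=np.array(r[0])-C;print("cap",d@AX,d@AY)
im,P=grab("scene");cv2.imwrite("pics/s4.png",cv2.resize(im[110:270,150:350][:,:,::-1],(750,600)))
E
```

```text
{'t': 15.65, 'tcp_pos': [0.604, 0.124, 0.102], 'ee_rot': [-2.387, -2.041, 0.003], 'ft_force': [0.178, 0.348, -3.085], 'gripper_width': 0.067}
((0.6054057478904724, 0.1292329728603363), (0.048870399594306946, 0.04032926633954048), 85.27008819580078) 0.1689312644902306
tcp 0.00058952801240082 -0.0020569331368293204
cap 0.0004091812865509691 0.0031387695498982064
```

View pics/s4.png

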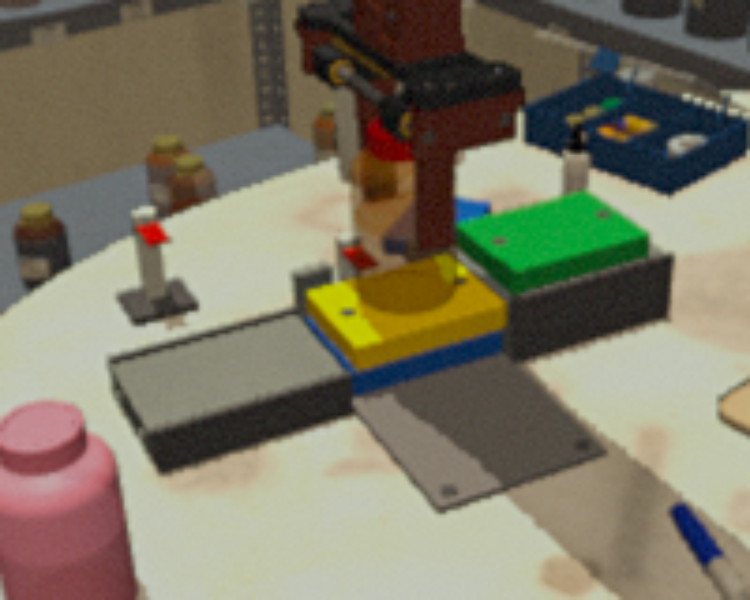

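The bottle hangs upright about 5 mm above the middle of the yellow board, at pixel (405,285). I'll lower it until it touches.

Request:
arm_command:
  moves:
    - [[0,0,0,0,0,0.2,0.3],[0,0,0,0,0,0.35,0.3],[0,0,0,0,0,0.45,0.3],[0,0,0,0,0,0.5,0.3],[0,0,0,0,0,0.5,0.3]]

```text
t: 16.38
tcp_pos: [0.6057, 0.1237, 0.0987]
ee_rot: [-2.389, -2.04, -0.0]
ft_force: [-0.5, -0.5, -2.9]
gripper_width: 0.0672
grip_force: 15.0
```

Request:
arm_command:
  moves:
    - [[0,0,0,0,0,0.05,0.3],[0,0,0,0,0,0.1,0.3],[0,0,0,0,0,0.15,0.3],[0,0,0,0,0,0.15,0.3]]

```text
t: 16.88
tcp_pos: [0.6057, 0.1237, 0.0973]
ee_rot: [-2.389, -2.04, -0.0]
ft_force: [-1.3, -0.0, 0.2]
gripper_width: 0.0674
grip_force: 15.0
```

Contact: the weight is now on the riser. Release and rise.

Request:
arm_command:
  moves:
    - [[0,0,0,0,0,0,0.6],[0,0,0,0,0,0,0.8],[0,0,0,0,0,0,1],[0,0,0,0,0,0,1],[0,0,0,0,0,0,1],[0,0,0,0,0,-2,1],[0,0,0,0,0,-5,1],[0,0,0,0,0,-9,1],[0,0,0,0,0,-13,1],[0,0,0,2,-5,-13,1],[0,0,0,4,-10,-13,1],[0,0,0,4,-10,-13,1]]

```text
t: 18.38
tcp_pos: [0.5103, 0.1818, 0.228]
ee_rot: [-2.381, -2.045, -0.001]
ft_force: [0.4, -0.3, -0.4]
gripper_width: 0.0879
grip_force: 0.0
```

Request:
arm_command:
  moves:
    - [[0,0,0,5,-5,0,1],[0,0,0,10,-6,0,1],[0,0,0,15,-6,0,1],[0,0,0,20,-6,0,1],[0,0,0,20,-6,0,1],[0,0,0,20,-6,0,1]]

```text
t: 19.12
tcp_pos: [0.4864, 0.3843, 0.2277]
ee_rot: [2.39, 2.037, 0.0]
ft_force: [0.2, 0.1, 0.6]
gripper_width: 0.0878
grip_force: 0.0
```

```bash
python3 - <<'E'
from h import *
st()
im2,P2=grab("scene");im,P=grab("top")
h=cv2.cvtColor(im,cv2.COLOR_RGB2HSV);m=(cv2.inRange(h,(0,150,60),(8,255,255))>0)&(P[...,2]>.14)&(np.linalg.norm(P[...,:2]-C,axis=-1)<.07)
r=cv2.minAreaRect(P[m][:,:2].astype(np.float32));d=np.array(r[0])-C;print("cap",d@AX,d@AY,r[1],np.median(P[m][:,2]))
board(im,P,(45,100,50),(80,255,255),.068,[.59,.01])
cv2.imwrite("pics/f.png",np.vstack([cv2.resize(im2[110:270,150:350][:,:,::-1],(500,300)),cv2.resize(im[130:250,180:380][:,:,::-1],(500,300))]))
E
```

```text
{'t': 19.125, 'tcp_pos': [0.486, 0.384, 0.228], 'ee_rot': [2.39, 2.037, 0.0], 'ft_force': [0.237, 0.055, 0.583], 'gripper_width': 0.088}
cap 0.0017975386028819612 -0.002030981060177661 (0.043452151119709015, 0.04300414025783539) 0.16314571162285385
1332 jig xy 0.0053 -0.1175 z 0.0681 size [0.1094 0.0816] ang 81.1
```

View pics/f.png

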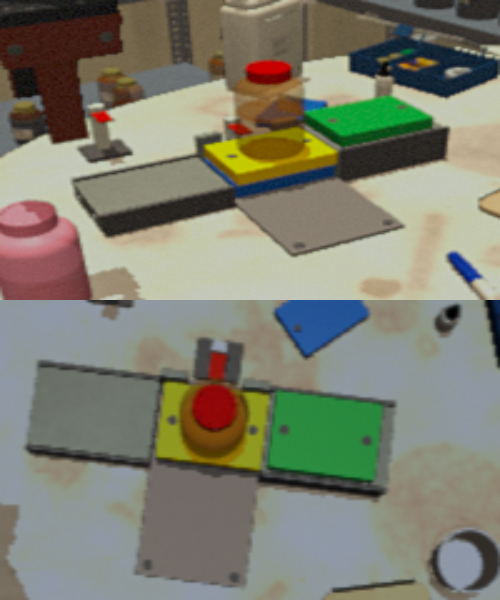

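The bottle stands upright on the middle of the riser, with its cap at (215,405) in the top view and z 0.163. The arm is clear.

```bash
python3 -c "
from cell import ticket
print(ticket.sign_off())"
```

```text
the job is handed in; nothing more can be done
None
```

The job is handed in, with no verdict returned: the low gauge stood at the jig, so the riser is blue then yellow, green was left on its ledge, and the red-capped bottle stands upright on the middle, with the cap within about 3 mm of the bay centre.

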